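# Press down the jar lids' safety domes, short to tall

## Task

Test the seals of the three jars of artichoke hearts: with a fingertip, gently press the popped-up dome in the middle of each lid fully down so that it stays down, first the short jar, then the medium one, then the tall one. Leave the jars standing where they are, without lifting, pushing or tipping them, and leave the other things on the table alone.

Things in the scene. Friction and masses are not known exactly. Their poses are not given: they have to be found in the camera images.
- short_jar: the short jar of artichoke hearts: loose closed glass jar, 66 mm in diameter, with a flat white lid 66 mm in diameter whose top is 95 mm above the jar's foot; origin at the centre of its underside, z up along its axis
- short_dome (a joint): the round metal safety dome (44 mm across, flat top) in the middle of the short jar's lid: 0 = popped up, top 9 mm above the lid; 0.006 m = pressed home, top 3 mm above the lid. It yields at about 3 N, rising to 4.5 N at the end of its travel, and stays down where it is left; the sheet lid beneath also gives, about 1 mm for each 3 N of push, and springs back
- short_dome_top (a point): centre of the top face of the short jar's dome (104 mm above the table when popped up); moves down with the dome
- medium_jar: the medium jar of artichoke hearts: loose closed glass jar, 72 mm in diameter, with a flat white lid 66 mm in diameter whose top is 125 mm above the jar's foot; origin at the centre of its underside, z up along its axis
- medium_dome (a joint): the round metal safety dome (44 mm across, flat top) in the middle of the medium jar's lid: 0 = popped up, top 9 mm above the lid; 0.006 m = pressed home, top 3 mm above the lid. It yields at about 3 N, rising to 4.5 N at the end of its travel, and stays down where it is left; the sheet lid beneath also gives, about 1 mm for each 3 N of push, and springs back
- medium_dome_top (a point): centre of the top face of the medium jar's dome (134 mm above the table when popped up); moves down with the dome
- tall_jar: the tall jar of artichoke hearts: loose closed glass jar, 80 mm in diameter, with a flat white lid 66 mm in diameter whose top is 155 mm above the jar's foot; origin at the centre of its underside, z up along its axis
- tall_dome (a joint): the round metal safety dome (44 mm across, flat top) in the middle of the tall jar's lid: 0 = popped up, top 9 mm above the lid; 0.006 m = pressed home, top 3 mm above the lid. It yields at about 3 N, rising to 4.5 N at the end of its travel, and stays down where it is left; the sheet lid beneath also gives, about 1 mm for each 3 N of push, and springs back
- tall_dome_top (a point): centre of the top face of the tall jar's dome (164 mm above the table when popped up); moves down with the dome
- artichoke: bystander: a loose green artichoke standing on its base, about 90 mm across and 88 mm high; origin at the centre of its underside
- water_bottle: bystander: a loose clear water bottle, 64 mm in diameter and 200 mm high; origin at the centre of its underside
- spare_lid: bystander: a loose white jar lid without a dome lying on the table, 66 mm in diameter, 14 mm high; origin at the centre of its underside
- marker: bystander: a loose blue and black marker lying on the table, 130 mm long along its x, up to 18 mm wide and high; origin under its middle

How it is judged:
By the outcome, as a careful person would: the job done as asked, in the order asked, and still so for the second after the job is handed in, with the robot touching nothing.
It also fails if it takes over 48 s, if anything falls off the work surface, if the arm or the gripper's body presses on something with over 40 N, if the wrist force passes 120 N, or if a joint passes its speed limit or range.

## Robot

A 6-joint arm with a two-finger parallel gripper is mounted at the origin on the work surface. World frame = base frame: x ahead of the robot, y to its left, z up, the work surface at z = 0. Lengths are in m, angles in rad, forces in N, time in s.
With the tool pointing down it reaches from about 0.375 to 0.9 m from the base axis. Payload 3.1 kg.
Tool frame: the origin (TCP) lies where the fingers leave the gripper's body, on its centre line; the fingertips stand 73 mm ahead of it and the grasp point (between the pads) lies 54 mm ahead of it; z points along the fingers, y is the line along which they close (so a half turn about z gives the same grasp; the last joint's range is limited). The gripper opens to 85 mm and grips with 20 to 120 N. Pads are 22 mm wide; open, the fingers measure 114 mm over their backs; the gripper's body (76 mm by 85 mm) begins 54 mm behind the grasp point. The pads swing forward as they close: fully open they stand 13 mm farther back than shut.
Start: joints at [-1.3, 0.527, 1.433, -0, 1.181, -0.178], TCP at [0.272, -0.563, 0.304] pointing down, gripper open.
Joint ranges: [-3.08, 3.08], [-0.75, 2.2], [0.22, 2.44], [-1.43, 4.57], [0, 2.65], [-2.85, 2.85]. Speed limits (rad/s): [2.79, 2.79, 3.14, 3.14, 3.14, 3.14].

## Interface

Orientations are given as a unit quaternion [x, y, z, w].
In Python, from station import manip gives the robot as it stands.
- The arm moves only by the shell command python3 -m crank 'ROWS' [FORCE]. ROWS is JSON, a list of rows, each an object with "dp": the shift along the tool's x, y, z normalised to -1 to 1, where 1 is 50 cm, a list of three; "delta_rot": the turn, a rotation vector about the tool's x, y, z normalised to -1 to 1, where 1 is 2 pi rad, a list of three; "fingers": the opening, from -1 (shut) to 1 (fully open). A call has 1 to 12 rows; each row shifts and turns the commanded pose from where the row before left it, along the tool's axes as they then stand; what a row does not reach is not made up. A row lasts 1/12 s, in which the tool goes at most 41.7 mm and 7.16 degrees, less where a joint would pass 70% of its speed; a pose out of reach is approached as far as the arm can. A call with a number of a shift or a turn outside -1 to 1 is refused whole. A call with a gripper value outside its range is refused whole. The fingers move at their own pace and stop on an object; FORCE is the grip in N (left out, the last holds). Time passes only in rows, so rows that do not move let the fingers close. It gives the time, the measured TCP pose, the force, the opening and the grip force at its end, in the units of the state.
- manip.sense(): the state, without advancing time (a new reading comes with each control period).
- manip.snapshot(name): name is "scene" or "top" or "wrist"; returns (picture, depth): 420x560x3 uint8, red, green, blue; 420x560 float32, m along the optical axis (not along the pixel's ray), 0 where there is no reading.
- manip.camera_model(name): a dict with "fx", "fy", "cx", "cy" (pixels), "origin" and "attitude" of the camera in the world. Camera axes: x right, y up, looking along -z (the intrinsics and any distortion apply to the point x, -y, -z); pixel columns grow to the right and rows downward; lengths in m; the calibration is good to about 2 mm. A picture is of the moment at which its call begins: read the wrist's pose just before it. camera_model takes no time and is no camera call; for the wrist camera it gives the pose at the moment of the call.
- manip.sign_off(): hands the job in; it is judged then, once.
The state is a dict: "t": time; "q": joint angles; "qd": joint speeds; "tau": joint torques, N m; "tcp_pos": TCP position; "tool_rot": TCP orientation; "force": force on the tool from outside, world axes, zero at the start; "ft_torque": the same for the moment, N m; "finger_gap": opening from 0.0 (shut) to 1.0 (fully open); "gripper_force": force on a finger pad.
Only numpy, scipy, OpenCV 4.12 (cv2) and the standard library are available. Lean on these libraries where they do the work, as an engineer would, in place of code of your own. Each camera call takes 0.05 s, during which the arm holds its last target. There are 200 camera calls.

## Working session

There is one attempt and no reset: what is moved stays moved. The work goes in short steps, Python scripts to look and compute and a shell command to move; the robot and the scene stay as the last step left them, time stands still between calls to the robot, and variables do not carry over. Pictures are saved under pics/ and viewed, at most 10 in all, crops included, and the job is handed in when it is done.

```bash
mkdir -p pics; cat > h.py <<'E'
import numpy as np,cv2
from station import manip
from scipy.spatial.transform import Rotation as R
def shot(n,f=None):
    m=manip.camera_model(n); p,d=manip.snapshot(n)
    if f: cv2.imwrite('pics/'+f+'.png',p[:,:,::-1])
    return m,p,d
def rot(m):
    a=np.array(m['attitude'],float)
    return a if a.shape==(3,3) else R.from_quat(a).as_matrix()
def pts(m,d):
    v,u=np.mgrid[:d.shape[0],:d.shape[1]]
    c=np.stack([(u-m['cx'])/m['fx']*d,-(v-m['cy'])/m['fy']*d,-d],-1)
    return c@rot(m).T+np.array(m['origin'])
E
python3 - <<'E'
from h import *
for n in('top','scene'):
    m,p,d=shot(n,n+'1'); print(m); np.savez(n+'.npz',p=p,d=d)
s=manip.sense(); print({k:np.round(v,4) for k,v in s.items()})
E
```

```text
{'fx': 423.45208135063615, 'fy': 423.45208135063615, 'cx': 275.1824894186533, 'cy': 203.881907760415, 'origin': array([ 0.34038338, -0.00818483,  1.42210002]), 'attitude': array([-0.07011884,  0.05276473,  0.7101516 , -0.69855847])}
{'fx': 385.3599869420695, 'fy': 385.3599869420695, 'cx': 276.6668331535172, 'cy': 207.4870483180061, 'origin': array([0.86175728, 0.38815059, 0.93666392]), 'attitude': array([0.08248087, 0.24538081, 0.90576365, 0.33552551])}
{'t': np.float64(0.1), 'q': array([-1.2995,  0.5284,  1.4338, -0.    ,  1.1814, -0.1785]), 'qd': array([-0.0003, -0.0033, -0.0031,  0.0003,  0.0012, -0.0021]), 'tau': array([ 3.00000e-04, -4.43305e+01, -1.78586e+01, -3.00000e-04,
        3.90000e-03,  0.00000e+00]), 'tcp_pos': array([ 0.2716, -0.5623,  0.303 ]), 'tool_rot': array([ 9.748e-01,  2.230e-01, -1.000e-04, -1.000e-03]), 'force': array([-0.5256, -0.077 ,  0.404 ]), 'ft_torque': array([ 0.015 ,  0.035 , -0.0134]), 'gripper_force': np.float64(0.0), 'finger_gap': np.float64(0.9996)}
```

View pics/top1.png

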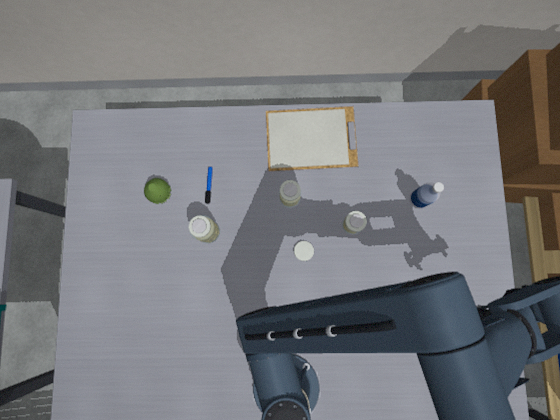

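View pics/scene1.png

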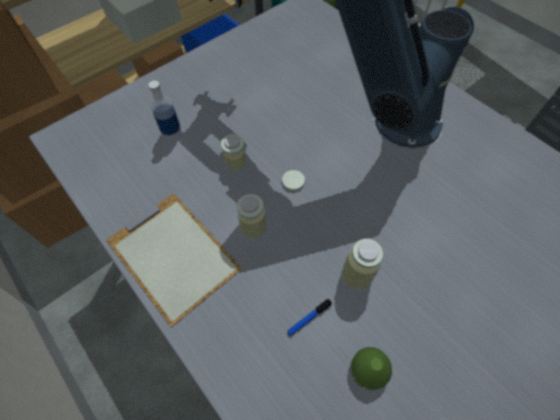

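In the top view the tall jar's lid is at about (201,227), the medium at (290,190), the short at (356,221), and the spare lid at (304,250). The bottle (428,193), artichoke (157,190) and marker (209,185) are all clear of the jars.

```bash
cat > loc.py <<'E'
from h import *
for n,px in (('top',dict(tall=(201,227),medium=(290,188),short=(356,219))),('scene',dict(tall=(368,250),medium=(251,205),short=(233,145)))):
    f=np.load(n+'.npz'); m=manip.camera_model(n); P=pts(m,f['d'])
    for k,(u,v) in px.items():
        h=dict(tall=.155,medium=.125,short=.095)[k]
        w=P[v-25:v+26,u-25:u+26].reshape(-1,3); 
        lid=w[(w[:,2]>h-.012)&(w[:,2]<h+.025)]; dome=w[(w[:,2]>h+.005)&(w[:,2]<h+.025)]
        (c,r)=cv2.minEnclosingCircle(lid[:,:2].astype(np.float32))
        print(n,k,len(lid),'circ',np.round(c,4),round(r,4),'mean',lid.mean(0).round(4),'top',np.percentile(w[:,2],[90,97]).round(4),'dome',len(dome),dome.mean(0).round(4),np.ptp(dome[:,:2],axis=0).round(3))
        if 0: pass
E
python3 loc.py
```

```text
top tall 377 circ [0.5016 0.2516] 0.0334 mean [0.5002 0.2502 0.1595] top [0.1564 0.1652] dome 170 [0.5008 0.2515 0.1645] [0.049 0.057]
top medium 346 circ [ 0.613 -0.025] 0.0332 mean [ 0.6117 -0.0249  0.1291] top [0.1252 0.1351] dome 148 [ 0.613  -0.025   0.1347] [0.054 0.047]
top short 348 circ [ 0.5164 -0.231 ] 0.0329 mean [ 0.5151 -0.2295  0.099 ] top [0.095  0.1042] dome 151 [ 0.5158 -0.231   0.1043] [0.047 0.051]
scene tall 707 circ [0.5017 0.2525] 0.0335 mean [0.5058 0.2541 0.1595] top [0.1639 0.1661] dome 307 [0.5027 0.2529 0.165 ] [0.044 0.043]
scene medium 541 circ [ 0.6135 -0.0247] 0.0337 mean [ 0.6161 -0.0201  0.1295] top [0.1285 0.1361] dome 232 [ 0.6143 -0.0235  0.1352] [0.042 0.046]
scene short 393 circ [ 0.5167 -0.2298] 0.0337 mean [ 0.5196 -0.2243  0.0992] top [0.0968 0.1054] dome 169 [ 0.5169 -0.2292  0.1049] [0.05  0.049]
```

```bash
cat > go.py <<'E'
from h import *
import sys
x,y,z=map(float,sys.argv[1:4]); s=manip.sense(); Rm=R.from_quat(s['tool_rot'])
d=np.array([x,y,z])-s['tcp_pos']
print('t',round(s['t'],2),'tcp',s['tcp_pos'].round(4),'F',np.round(s['force'],2),'gap',round(s['finger_gap'],3),'q',np.round(s['q'],2))
print('zaxis',Rm.as_matrix()[:,2].round(4),'dp total',(Rm.inv().apply(d)/.5).round(4),'norm',np.linalg.norm(d/.5).round(4))
E
python3 go.py .5165 -.2305 .303; python3 - <<'E'
from h import *
f=np.load('top.npz');P=pts(manip.camera_model('top'),f['d'])
print(P[185:190,435:440].mean((0,1)),P[205:207,415:417].mean((0,1)))
E
```

```text
t 0.1 tcp [ 0.2716 -0.5623  0.303 ] F [-0.53 -0.08  0.4 ] gap 1.0 q [-1.3   0.53  1.43 -0.    1.18 -0.18]
zaxis [-6.0e-04  1.9e-03 -1.0e+00] dp total [ 0.7296 -0.3847  0.001 ] norm 0.8248
[ 0.59661334 -0.45310691  0.20047984] [ 0.57195701 -0.44106418  0.02589053]
```

```bash
python3 -m crank '[{"dp":[0.06,-0.032,0],"delta_rot":[0,0,0],"fingers":-1},{"dp":[0.06,-0.032,0],"delta_rot":[0,0,0],"fingers":-1},{"dp":[0.06,-0.032,0],"delta_rot":[0,0,0],"fingers":-1},{"dp":[0.06,-0.032,0],"delta_rot":[0,0,0],"fingers":-1},{"dp":[0.06,-0.032,0],"delta_rot":[0,0,0],"fingers":-1},{"dp":[0.06,-0.032,0],"delta_rot":[0,0,0],"fingers":-1},{"dp":[0.06,-0.032,0],"delta_rot":[0,0,0],"fingers":-1},{"dp":[0.06,-0.032,0],"delta_rot":[0,0,0],"fingers":-1},{"dp":[0.06,-0.032,0],"delta_rot":[0,0,0],"fingers":-1},{"dp":[0.06,-0.032,0],"delta_rot":[0,0,0],"fingers":-1},{"dp":[0.06,-0.032,0],"delta_rot":[0,0,0],"fingers":-1},{"dp":[0,0,0],"delta_rot":[0,0,0],"fingers":-1}]' 20; python3 go.py .5165 -.2305 .207
```

```text
t: 1.1
tcp_pos: [0.4947, -0.2558, 0.3035]
tool_rot: [0.974, 0.226, 0.001, -0.001]
force: [-0.2, 0.2, 0.1]
finger_gap: 0.004
gripper_force: 0.0
t 1.1 tcp [ 0.4947 -0.2558  0.3035] F [-0.25  0.21  0.14] gap 0.004 q [-0.68  0.44  1.61  0.    1.1   0.44]
zaxis [ 5.0e-04  3.2e-03 -1.0e+00] dp total [ 0.0611 -0.0257  0.1933] norm 0.2043
```

```bash
python3 -m crank '[{"dp":[0.03,-0.013,0],"delta_rot":[0,0,0],"fingers":-1},{"dp":[0.031,-0.013,0],"delta_rot":[0,0,0],"fingers":-1},{"dp":[0,0,0.05],"delta_rot":[0,0,0],"fingers":-1},{"dp":[0,0,0.05],"delta_rot":[0,0,0],"fingers":-1},{"dp":[0,0,0.05],"delta_rot":[0,0,0],"fingers":-1},{"dp":[0,0,0.04],"delta_rot":[0,0,0],"fingers":-1},{"dp":[0,0,0],"delta_rot":[0,0,0],"fingers":-1},{"dp":[0,0,0],"delta_rot":[0,0,0],"fingers":-1}]'; python3 go.py .5165 -.2305 .177
python3 - <<'E'
from h import *
shot('wrist','w1')
E
```

```text
t: 1.77
tcp_pos: [0.5135, -0.2359, 0.2079]
tool_rot: [0.975, 0.223, -0.001, -0.001]
force: [0.2, -0.2, 0.4]
finger_gap: 0.0
gripper_force: 0.0
t 1.77 tcp [ 0.5135 -0.2359  0.2079] F [ 0.22 -0.24  0.4 ] gap 0.0 q [-0.63  0.58  1.67 -0.    0.9   0.49]
zaxis [-0.0027  0.0018 -1.    ] dp total [ 0.0102 -0.0069  0.0618] norm 0.063
```

View pics/w1.png

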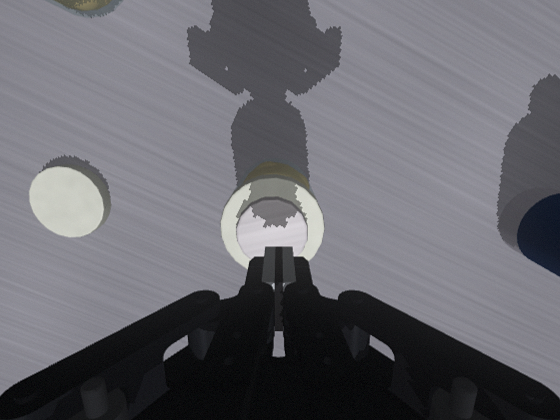

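The wrist view shows the short jar's dome centred at about (272,230) and the shut fingertips at (279,247). This agrees with the remaining 5 mm x and −3.5 mm y correction. The next call applies it and descends close to the dome.

```bash
python3 -m crank '[{"dp":[0.01,-0.007,0],"delta_rot":[0,0,0],"fingers":-1},{"dp":[0,0,0.02],"delta_rot":[0,0,0],"fingers":-1},{"dp":[0,0,0.02],"delta_rot":[0,0,0],"fingers":-1},{"dp":[0,0,0.01],"delta_rot":[0,0,0],"fingers":-1},{"dp":[0,0,0],"delta_rot":[0,0,0],"fingers":-1},{"dp":[0,0,0],"delta_rot":[0,0,0],"fingers":-1}]'; python3 go.py .5165 -.2305 .177
```

```text
t: 2.32
tcp_pos: [0.517, -0.2304, 0.1833]
tool_rot: [0.975, 0.223, -0.0, -0.0]
force: [0.2, -0.4, 0.3]
finger_gap: -0.001
gripper_force: 0.0
t 2.32 tcp [ 0.517  -0.2304  0.1833] F [ 0.2  -0.45  0.33] gap -0.001 q [-0.62  0.62  1.69 -0.    0.84  0.5 ]
zaxis [-1.e-03  7.e-04 -1.e+00] dp total [-0.0009 -0.0001  0.0127] norm 0.0127
```

```bash
python3 -m crank '[{"dp":[0,0,0.004],"delta_rot":[0,0,0],"fingers":-1},{"dp":[0,0,0.004],"delta_rot":[0,0,0],"fingers":-1},{"dp":[0,0,0.004],"delta_rot":[0,0,0],"fingers":-1},{"dp":[0,0,0.004],"delta_rot":[0,0,0],"fingers":-1},{"dp":[0,0,0.004],"delta_rot":[0,0,0],"fingers":-1},{"dp":[0,0,0],"delta_rot":[0,0,0],"fingers":-1},{"dp":[0,0,0],"delta_rot":[0,0,0],"fingers":-1}]'; python3 go.py .5165 -.2305 .1685
```

```text
t: 2.9
tcp_pos: [0.5173, -0.2306, 0.1741]
tool_rot: [0.975, 0.223, 0.0, 0.0]
force: [-0.2, 0.5, 1.9]
finger_gap: 0.002
gripper_force: 1.2
t 2.9 tcp [ 0.5173 -0.2306  0.1741] F [-0.2   0.5   1.85] gap 0.002 q [-0.62  0.63  1.69 -0.    0.82  0.5 ]
zaxis [ 3.e-04 -2.e-04 -1.e+00] dp total [-0.0013 -0.0009  0.0112] norm 0.0113
```

```bash
python3 -m crank '[{"dp":[0,0,0.003],"delta_rot":[0,0,0],"fingers":-1},{"dp":[0,0,0.003],"delta_rot":[0,0,0],"fingers":-1},{"dp":[0,0,0.003],"delta_rot":[0,0,0],"fingers":-1},{"dp":[0,0,0.003],"delta_rot":[0,0,0],"fingers":-1},{"dp":[0,0,0],"delta_rot":[0,0,0],"fingers":-1},{"dp":[0,0,0],"delta_rot":[0,0,0],"fingers":-1}]'; python3 go.py .5165 -.2305 .1685
```

```text
t: 3.4
tcp_pos: [0.5173, -0.2306, 0.1683]
tool_rot: [0.975, 0.223, 0.0, 0.0]
force: [-0.7, -0.1, 7.7]
finger_gap: -0.005
gripper_force: 3.5
t 3.4 tcp [ 0.5173 -0.2306  0.1683] F [-0.66 -0.11  7.66] gap -0.005 q [-0.62  0.64  1.69 -0.    0.81  0.5 ]
zaxis [ 3.e-04 -3.e-04 -1.e+00] dp total [-0.0014 -0.001  -0.0004] norm 0.0017
```

```bash
python3 -m crank '[{"dp":[0,0,0.001],"delta_rot":[0,0,0],"fingers":-1},{"dp":[0,0,0.001],"delta_rot":[0,0,0],"fingers":-1},{"dp":[0,0,0],"delta_rot":[0,0,0],"fingers":-1},{"dp":[0,0,0],"delta_rot":[0,0,0],"fingers":-1}]'
```

```text
t: 3.73
tcp_pos: [0.5173, -0.2307, 0.1677]
tool_rot: [0.975, 0.223, 0.0, 0.0]
force: [-1.4, 1.5, 9.2]
finger_gap: 0.001
gripper_force: 4.5
```

Force is 9.2 N with the tip at 95 mm. That matches a dome pressed home (98 mm) plus about 3 mm of lid give. Next I retract and check the dome.

```bash
python3 -m crank '[{"dp":[0,0,-0.01],"delta_rot":[0,0,0],"fingers":-1},{"dp":[0,0,-0.02],"delta_rot":[0,0,0],"fingers":-1},{"dp":[0,0,-0.05],"delta_rot":[0,0,0],"fingers":-1},{"dp":[0,0,-0.06],"delta_rot":[0,0,0],"fingers":-1},{"dp":[0,0,-0.06],"delta_rot":[0,0,0],"fingers":-1},{"dp":[0,0,0],"delta_rot":[0,0,0],"fingers":-1},{"dp":[0,0,0],"delta_rot":[0,0,0],"fingers":-1}]'; python3 go.py .6135 -.025 .267
cat > chk.py <<'E'
from h import *
import sys
x,y,h=map(float,sys.argv[1:4])
for n in ('wrist','scene'):
    m,p,d=shot(n,'c_%s_%s'%(n,sys.argv[4])); P=pts(m,d).reshape(-1,3)
    r=np.hypot(P[:,0]-x,P[:,1]-y); a=P[(r<.017)&(abs(P[:,2]-h)<.015)]; b=P[(r>.025)&(r<.031)&(abs(P[:,2]-h)<.015)]
    print(n,len(a),len(b),'dome z',np.median(a[:,2]).round(4) if len(a) else None,'lid z',np.median(b[:,2]).round(4) if len(b) else None)
E
python3 chk.py .5165 -.2305 .095 short
```

```text
t: 4.32
tcp_pos: [0.5179, -0.2309, 0.2689]
tool_rot: [0.975, 0.223, 0.001, 0.002]
force: [0.4, 0.2, -0.9]
finger_gap: -0.004
gripper_force: 0.0
t 4.32 tcp [ 0.5179 -0.2309  0.2689] F [ 0.36  0.16 -0.92] gap -0.004 q [-0.62  0.49  1.62  0.    1.03  0.5 ]
zaxis [ 0.0036 -0.0025 -1.    ] dp total [ 0.3512 -0.2878  0.0034] norm 0.4541
wrist 1317 1510 dome z 0.0979 lid z 0.0949
scene 87 115 dome z 0.0992 lid z 0.0963
```

The short dome now stands 3 mm above its lid in both views, so it is home. On to the medium jar.

```bash
python3 -m crank '[{"dp":[0.05,-0.041,0],"delta_rot":[0,0,0],"fingers":-1},{"dp":[0.05,-0.041,0],"delta_rot":[0,0,0],"fingers":-1},{"dp":[0.05,-0.041,0],"delta_rot":[0,0,0],"fingers":-1},{"dp":[0.05,-0.041,0],"delta_rot":[0,0,0],"fingers":-1},{"dp":[0.05,-0.041,0],"delta_rot":[0,0,0],"fingers":-1},{"dp":[0.05,-0.041,0],"delta_rot":[0,0,0],"fingers":-1},{"dp":[0.05,-0.041,0],"delta_rot":[0,0,0],"fingers":-1},{"dp":[0,0,0],"delta_rot":[0,0,0],"fingers":-1},{"dp":[0,0,0],"delta_rot":[0,0,0],"fingers":-1},{"dp":[0,0,0],"delta_rot":[0,0,0],"fingers":-1}]'; python3 go.py .6135 -.025 .214
```

```text
t: 5.25
tcp_pos: [0.6115, -0.0252, 0.2652]
tool_rot: [0.975, 0.223, -0.002, -0.0]
force: [-0.0, -0.2, -0.2]
finger_gap: 0.003
gripper_force: 0.0
t 5.25 tcp [ 0.6115 -0.0252  0.2652] F [-0.01 -0.17 -0.22] gap 0.003 q [-0.22  0.56  1.5  -0.    1.09  0.9 ]
zaxis [-3.6e-03  2.0e-04 -1.0e+00] dp total [0.0041 0.0015 0.1025] norm 0.1026
```

```bash
python3 -m crank '[{"dp":[0.003,0.001,0.04],"delta_rot":[0,0,0],"fingers":-1},{"dp":[0,0,0.04],"delta_rot":[0,0,0],"fingers":-1},{"dp":[0,0,0.015],"delta_rot":[0,0,0],"fingers":-1},{"dp":[0,0,0],"delta_rot":[0,0,0],"fingers":-1},{"dp":[0,0,0],"delta_rot":[0,0,0],"fingers":-1},{"dp":[0,0,0],"delta_rot":[0,0,0],"fingers":-1}]'; python3 go.py .6135 -.025 .1985;python3 - <<'E'
from h import *
shot('wrist','w2')
E
```

```text
t: 5.75
tcp_pos: [0.6144, -0.0258, 0.2202]
tool_rot: [0.975, 0.223, 0.001, 0.0]
force: [0.7, -0.8, -0.7]
finger_gap: 0.002
gripper_force: 0.0
t 5.75 tcp [ 0.6144 -0.0258  0.2202] F [ 0.66 -0.75 -0.67] gap 0.002 q [-0.22  0.62  1.54 -0.    0.99  0.9 ]
zaxis [ 1.3e-03 -4.0e-04 -1.0e+00] dp total [-0.0009 -0.0023  0.0433] norm 0.0434
```

View pics/w2.png

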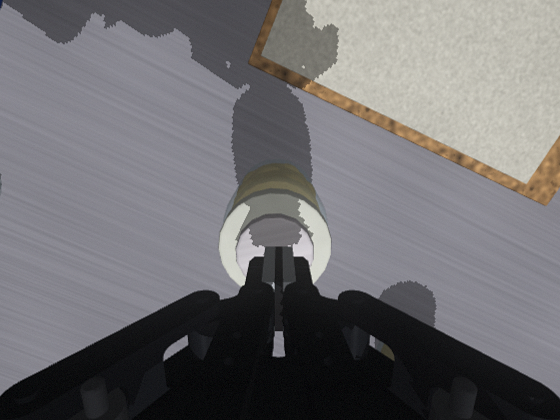

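The fingertips (279,247) are over the dome, whose centre is at about column 275. Pressing next.

```bash
python3 -m crank '[{"dp":[0,-0.002,0.01],"delta_rot":[0,0,0],"fingers":-1},{"dp":[0,0,0.01],"delta_rot":[0,0,0],"fingers":-1},{"dp":[0,0,0.004],"delta_rot":[0,0,0],"fingers":-1},{"dp":[0,0,0.003],"delta_rot":[0,0,0],"fingers":-1},{"dp":[0,0,0.003],"delta_rot":[0,0,0],"fingers":-1},{"dp":[0,0,0.003],"delta_rot":[0,0,0],"fingers":-1},{"dp":[0,0,0.003],"delta_rot":[0,0,0],"fingers":-1},{"dp":[0,0,0],"delta_rot":[0,0,0],"fingers":-1},{"dp":[0,0,0],"delta_rot":[0,0,0],"fingers":-1},{"dp":[0,0,0],"delta_rot":[0,0,0],"fingers":-1}]'
```

```text
t: 6.63
tcp_pos: [0.6135, -0.024, 0.2015]
tool_rot: [0.975, 0.223, -0.0, -0.0]
force: [-1.0, 0.6, 3.6]
finger_gap: 0.001
gripper_force: 1.7
```

```bash
python3 -m crank '[{"dp":[0,0,0.003],"delta_rot":[0,0,0],"fingers":-1},{"dp":[0,0,0.003],"delta_rot":[0,0,0],"fingers":-1},{"dp":[0,0,0.002],"delta_rot":[0,0,0],"fingers":-1},{"dp":[0,0,0],"delta_rot":[0,0,0],"fingers":-1},{"dp":[0,0,0],"delta_rot":[0,0,0],"fingers":-1},{"dp":[0,0,0],"delta_rot":[0,0,0],"fingers":-1}]'
```

```text
t: 7.13
tcp_pos: [0.6136, -0.0241, 0.1981]
tool_rot: [0.975, 0.223, 0.0, 0.0]
force: [-2.6, 0.9, 7.7]
finger_gap: -0.002
gripper_force: 3.9
```

```bash
python3 -m crank '[{"dp":[0,0,0.001],"delta_rot":[0,0,0],"fingers":-1},{"dp":[0,0,0],"delta_rot":[0,0,0],"fingers":-1},{"dp":[0,0,-0.01],"delta_rot":[0,0,0],"fingers":-1},{"dp":[0,0,-0.02],"delta_rot":[0,0,0],"fingers":-1},{"dp":[0,0,-0.05],"delta_rot":[0,0,0],"fingers":-1},{"dp":[0,0,-0.06],"delta_rot":[0,0,0],"fingers":-1},{"dp":[0,0,-0.06],"delta_rot":[0,0,0],"fingers":-1},{"dp":[0,0,0],"delta_rot":[0,0,0],"fingers":-1},{"dp":[0,0,0],"delta_rot":[0,0,0],"fingers":-1},{"dp":[0,0,0],"delta_rot":[0,0,0],"fingers":-1}]'; python3 chk.py .6135 -.025 .125 medium; python3 go.py .5018 .252 .297
```

```text
t: 7.97
tcp_pos: [0.6133, -0.0241, 0.2967]
tool_rot: [0.975, 0.223, -0.0, -0.0]
force: [-0.3, 1.0, -0.9]
finger_gap: 0.001
gripper_force: 0.0
wrist 1353 1538 dome z 0.1279 lid z 0.1249
scene 133 148 dome z 0.1293 lid z 0.1266
t 8.07 tcp [ 0.6128 -0.024   0.2954] F [-0.24  0.2  -0.63] gap -0.003 q [-0.22  0.52  1.47 -0.    1.15  0.9 ]
zaxis [-2.8e-03  6.0e-04 -1.0e+00] dp total [ 0.04   -0.5937 -0.0022] norm 0.595
```

The medium dome is home, 3 mm above its lid. On to the tall jar.

```bash
python3 -m crank '[{"dp":[0.004,-0.06,0],"delta_rot":[0,0,0],"fingers":-1},{"dp":[0.004,-0.06,0],"delta_rot":[0,0,0],"fingers":-1},{"dp":[0.004,-0.06,0],"delta_rot":[0,0,0],"fingers":-1},{"dp":[0.004,-0.06,0],"delta_rot":[0,0,0],"fingers":-1},{"dp":[0.004,-0.06,0],"delta_rot":[0,0,0],"fingers":-1},{"dp":[0.004,-0.06,0],"delta_rot":[0,0,0],"fingers":-1},{"dp":[0.004,-0.06,0],"delta_rot":[0,0,0],"fingers":-1},{"dp":[0.004,-0.06,0],"delta_rot":[0,0,0],"fingers":-1},{"dp":[0.004,-0.06,0],"delta_rot":[0,0,0],"fingers":-1},{"dp":[0.004,-0.054,0],"delta_rot":[0,0,0],"fingers":-1},{"dp":[0,0,0],"delta_rot":[0,0,0],"fingers":-1},{"dp":[0,0,0],"delta_rot":[0,0,0],"fingers":-1}]'; python3 go.py .5018 .252 .244
```

```text
t: 9.07
tcp_pos: [0.5013, 0.253, 0.2956]
tool_rot: [0.974, 0.225, -0.001, 0.0]
force: [0.7, -0.3, -0.5]
finger_gap: 0.0
gripper_force: 0.0
t 9.07 tcp [0.5013 0.253  0.2956] F [ 0.71 -0.3  -0.47] gap 0.0 q [ 0.27  0.45  1.6  -0.    1.09  1.39]
zaxis [-0.0024 -0.001  -1.    ] dp total [0.0003 0.0023 0.1032] norm 0.1033
```

```bash
python3 -m crank '[{"dp":[0,0,0.04],"delta_rot":[0,0,0],"fingers":-1},{"dp":[0,0,0.04],"delta_rot":[0,0,0],"fingers":-1},{"dp":[0,0,0.012],"delta_rot":[0,0,0],"fingers":-1},{"dp":[0,0,0],"delta_rot":[0,0,0],"fingers":-1},{"dp":[0,0,0],"delta_rot":[0,0,0],"fingers":-1},{"dp":[0,0,0],"delta_rot":[0,0,0],"fingers":-1}]'; python3 go.py .5018 .252 .2285;python3 - <<'E'
from h import *
shot('wrist','w3')
E
```

```text
t: 9.57
tcp_pos: [0.5033, 0.2516, 0.2516]
tool_rot: [0.975, 0.223, 0.001, 0.0]
force: [0.3, 0.6, -0.4]
finger_gap: 0.003
gripper_force: 0.0
t 9.57 tcp [0.5033 0.2516 0.2516] F [ 0.32  0.58 -0.43] gap 0.003 q [ 0.27  0.51  1.64 -0.    0.98  1.39]
zaxis [ 1.4e-03  3.0e-04 -1.0e+00] dp total [-0.0024 -0.002   0.0462] norm 0.0463
```

View pics/w3.png

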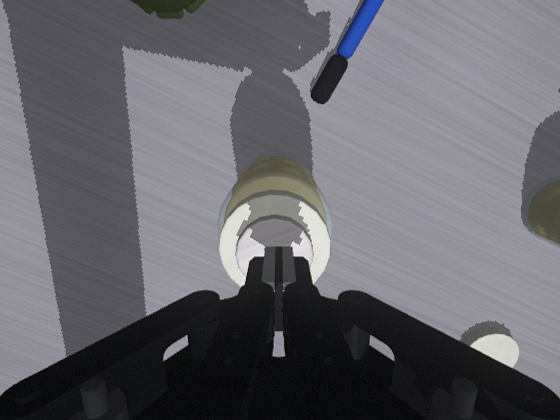

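The fingertips (279,247) are over the tall jar's dome, centred at about column 275. Contact is expected at a TCP height of about 0.237 m.

```bash
python3 -m crank '[{"dp":[-0.001,-0.002,0.01],"delta_rot":[0,0,0],"fingers":-1},{"dp":[0,0,0.01],"delta_rot":[0,0,0],"fingers":-1},{"dp":[0,0,0.006],"delta_rot":[0,0,0],"fingers":-1},{"dp":[0,0,0.003],"delta_rot":[0,0,0],"fingers":-1},{"dp":[0,0,0.003],"delta_rot":[0,0,0],"fingers":-1},{"dp":[0,0,0.003],"delta_rot":[0,0,0],"fingers":-1},{"dp":[0,0,0.003],"delta_rot":[0,0,0],"fingers":-1},{"dp":[0,0,0],"delta_rot":[0,0,0],"fingers":-1},{"dp":[0,0,0],"delta_rot":[0,0,0],"fingers":-1},{"dp":[0,0,0],"delta_rot":[0,0,0],"fingers":-1}]'
```

```text
t: 10.45
tcp_pos: [0.5014, 0.2527, 0.232]
tool_rot: [0.975, 0.223, -0.0, -0.0]
force: [-2.0, -0.8, 3.1]
finger_gap: -0.0
gripper_force: 1.7
```

```bash
python3 -m crank '[{"dp":[0,0,0.003],"delta_rot":[0,0,0],"fingers":-1},{"dp":[0,0,0.003],"delta_rot":[0,0,0],"fingers":-1},{"dp":[0,0,0.002],"delta_rot":[0,0,0],"fingers":-1},{"dp":[0,0,0.001],"delta_rot":[0,0,0],"fingers":-1},{"dp":[0,0,0],"delta_rot":[0,0,0],"fingers":-1},{"dp":[0,0,0],"delta_rot":[0,0,0],"fingers":-1}]'
```

```text
t: 10.95
tcp_pos: [0.5016, 0.2528, 0.228]
tool_rot: [0.975, 0.223, 0.0, -0.0]
force: [-2.5, -0.5, 8.3]
finger_gap: -0.002
gripper_force: 4.0
```

```bash
python3 -m crank '[{"dp":[0,0,0],"delta_rot":[0,0,0],"fingers":-1},{"dp":[0,0,-0.01],"delta_rot":[0,0,0],"fingers":-1},{"dp":[0,0,-0.02],"delta_rot":[0,0,0],"fingers":-1},{"dp":[0,0,-0.05],"delta_rot":[0,0,0],"fingers":-1},{"dp":[0,0,-0.06],"delta_rot":[0,0,0],"fingers":-1},{"dp":[0,0,-0.06],"delta_rot":[0,0,0],"fingers":-1},{"dp":[0,0,0],"delta_rot":[0,0,0],"fingers":-1},{"dp":[0,0,0],"delta_rot":[0,0,0],"fingers":-1},{"dp":[0,0,0],"delta_rot":[0,0,0],"fingers":-1}]'; python3 chk.py .5018 .252 .155 tall; python3 chk.py .6135 -.025 .125 m2;python3 chk.py .5165 -.2305 .095 s2
```

```text
t: 11.7
tcp_pos: [0.5014, 0.2527, 0.3273]
tool_rot: [0.975, 0.223, 0.0, -0.0]
force: [-0.9, -0.4, -0.9]
finger_gap: 0.001
gripper_force: 0.0
wrist 1349 1503 dome z 0.1579 lid z 0.1549
scene 177 200 dome z 0.1594 lid z 0.1564
wrist 0 0 dome z None lid z None
scene 136 150 dome z 0.1295 lid z 0.1265
wrist 0 0 dome z None lid z None
scene 92 112 dome z 0.0995 lid z 0.0962
```

View pics/c_scene_s2.png

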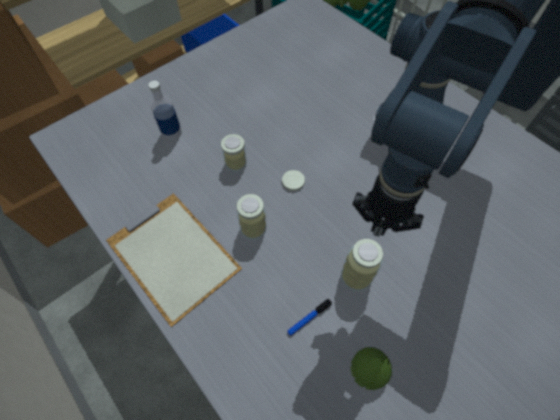

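All three jars stand where they were: short (233,145), medium (251,205), tall (367,252). Each dome is 3 mm above its lid, nothing else has moved, and the gripper is clear.

```bash
python3 -c "
from station import manip
print(manip.sign_off())"
```

```text
the job is handed in; nothing more can be done
None
```

I pressed all three domes fully down in the order short, medium, tall; each measured 3 mm above its lid afterwards, the jars and other things stayed where they were, and I handed the job in at about 12 s.

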